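Put the basket back in the drained ultrasonic cleaner and lower its lid

ROBOT

A 6-joint arm with a two-finger parallel gripper is mounted at the origin on the work surface. World frame = base frame: x ahead of the robot, y to its left, z up, the work surface at z = 0. Lengths are in m, angles in rad, forces in N, time in s.
With the tool pointing down it reaches from about 0.35 to 0.975 m from the base axis. Payload 4.9 kg.
Tool frame: the origin (TCP) lies on the centre line of the jaws, within the pads' length; the fingertips stand 19 mm ahead of it and the grasp point (between the pads) is the TCP; z points along the fingers, y is the line along which they close (so a half turn about z gives the same grasp; the last joint's range is limited). The gripper opens to 85 mm and grips with 20 to 120 N. Pads are 22 mm wide; open, the fingers measure 114 mm over their backs; the gripper's body (76 mm by 85 mm) begins 54 mm behind the grasp point. The pads swing forward as they close: fully open they stand 13 mm farther back than shut.
Start: joints at [-1.35, 0.053, 1.613, -0, 1.476, -0.119], TCP at [0.208, -0.589, 0.25] pointing down, gripper open.
Joint ranges: [-3.01, 3.01], [-1.01, 2.22], [0.06, 2.58], [-1.02, 4.17], [0.09, 2.62], [-3.14, 3.14]. Speed limits (rad/s): [2.57, 2.57, 3.14, 3.14, 3.14, 3.14].

INTERFACE

Orientations are given as a unit quaternion [w, x, y, z].
In Python, from plant import state, grab_frame, ticket, spotter gives the robot as it stands.
- The arm moves only by the tool apply_moves, never from a script. Its argument "series" is a list of rows, each an object of numbers: "jaw": the closure, from 0 (fully open) to 1 (shut); "dx", "dy", "dz": the shift along the tool's x, y, z in mm; "turn": the turn about the tool's z in rad. A call has 1 to 5 rows; each row is the pose to reach, as a shift and turn from the pose commanded when the call began, along the tool's axes at that moment; what a row does not reach only later rows make up. A row lasts 1/12 s, in which the tool goes at most 41.7 mm and 7.16 degrees, less where a joint would pass 70% of its speed; a pose out of reach is approached as far as the arm can. A call with a gripper value outside its range is refused whole. The fingers move at their own pace and stop on an object; the grip force is fixed at half the most. Time passes only in rows, so rows that repeat a pose let the fingers close. It gives the time, the measured TCP pose, the force, the opening and the grip force at its end, in the units of the state.
- state(): the state, without advancing time (a new reading comes with each control period).
- grab_frame(name): name is "scene" or "top" or "wrist"; returns a dict with "pixels" (400x640x3 uint8, red, green, blue), "mtx" (3x3 intrinsics, pixels), "camera_from_world" (4x4, takes a point from world to camera coordinates). Camera axes: x right, y down, z forward; pixel columns grow to the right and rows downward; lengths in m; the calibration is good to about 2 mm. A picture is of the moment at which its call begins. There is no depth.
- ticket.job_done(): hands the job in; it is judged then, once.
Trained networks look in a picture, given as the dict that the camera call returned (one of the last four; its "shot" number tells which), for a name from the list of things; names that differ only in an ending like _2 or _b are one class to them, and where a whole thing is asked for, a point or a joint stands for the part that bears it (a point fixed in the world has none). Each returns a list of dicts, best first, with "conf" (0 to 1); they miss things now and then, are a little off and sometimes report something else, mostly with a low value. They report only what shows in the picture. A call takes as long as a camera call. They do not tell look-alikes from the thing itself.
- spotter.outline_of(picture, target): "region" (400x640 bool, what is visible of it) and "extent" ([left, top, right, bottom] in pixels, round what is visible of it).
The state is a dict: "time": time; "joint_pos": joint angles; "joint_vel": joint speeds; "joint_efforts": joint torques, N m; "tool_pos": TCP position; "tool_rot": TCP orientation; "contact_force": force on the tool from outside, world axes, zero at the start; "ft_torque": the same for the moment, N m; "gripper_width": opening from 0.0 (shut) to 1.0 (fully open); "grasp_force": force on a finger pad.
Only numpy, scipy, OpenCV 4.12 (cv2) and the standard library are available. Lean on these libraries where they do the work, as an engineer would, in place of code of your own. Each camera call takes 0.05 s, during which the arm holds its last target. There are 200 camera calls.

TASK

The ultrasonic cleaner has been drained and wiped out, and its wire basket has dried. Put the basket back in the tank, set down squarely on its feet and not dropped, then take the lid by its handle bar and lower it gently all the way shut: do not let it fall. Leave the other things on the bench where they are.

Things in the scene. Friction and masses are not known exactly. Their poses are not given: they have to be found in the camera images.
- cleaner: Fixed ultrasonic cleaner, white housing 160 (x) x 240 (y) x 128 mm high, blue band, dark control panel on its front (-x). Origin: centre of its underside, on the bench; z up. Steel tank open at the top, inside 112 (x) x 180 (y) mm, floor at 50 mm, rim at 128 mm, its centre 10 mm towards -x of the housing's. Walls round the tank: front 14, rear 34, ends 30 mm.
- tank_floor (a point): Centre of the tank's floor, 50 mm above the bench; axes as the cleaner's.
- lid (a joint): Lid angle, rad: 0 = shut on the rim, 1.75 = leaning back on its stop, just past upright. Starts at 1.52 to 1.75. The stiff hinge holds the lid near upright (above about 1.3); when it slopes lower it falls shut if let go. Blue frame with clear window, 160 (front to back) x 240 x 14 mm, 0.28 to 0.42 kg.
- lid_hinge (a point): Middle of the lid's hinge line, fixed on the cleaner: 72 mm behind (+x of) the housing's centre, 130 mm above the bench; axes as the cleaner's. The hinge line runs along the cleaner's y; the lid opens upward and away to +x.
- lid_grip (a point): Middle of the lid's handle: round black bar 12 mm thick, 95 mm clear between its arms, parallel to the hinge, 32 mm clear gap to the lid's free edge. Turns with the lid about the hinge line; in the lid's axes at x -190, z +8 mm from lid_hinge. Lid shut: 38 mm ahead (-x) of the housing's front, 138 mm above the bench. The round bar can turn between the finger pads.
- basket: Loose steel wire basket, 92 (x) x 156 (y) mm, rim 48 mm high, rubber feet, 0.18 to 0.29 kg. Origin: centre of its underside (feet); z up. Starts on the dark green mat. Goes in the tank either way round, long side along the tank's, 10 mm play each side in x, 12 in y. Home: origin at tank_floor's height, handle 7 mm below the rim. Higher, it stops the lid.
- basket_grip (a point): Middle of the basket's rigid handle: an orange grip bar 11 wide (x) x 80 long (along the basket's y) x 10 mm high, 66 mm above the basket's underside, over its centre, free beneath; its wire arms slope down to the ends of the basket.
- mat: Fixed dark green ribbed drying mat, 200 x 210 x 5 mm, on one side of the cleaner. Origin: centre of its underside.
- tray: Fixed red parts tray, 150 x 190 x 25 mm, on the other side of the cleaner. Origin: centre of its underside. Leave alone.
- first_stage: Bystander: chromed regulator first stage, 42 mm wide, 52 mm high, standing in the tray. Origin: centre of its underside. Leave alone.
- bottle: Bystander: white bottle with a blue cap, 64 mm wide, 170 mm high. Origin: centre of its underside. Leave alone.
- wrench: Bystander: steel wrench, 150 mm long, lying on the bench along its own x. Leave alone.
Things that resemble listed ones, but are neither listed nor needed, are in the scene too. Leave any pink or purple look-alike of the basket alone.

How it is judged:
On the way, in this order (a step that is already met when the one before it is completed fails the run):
1. the basket stands home in the tank, let go, with the lid still open (z of basket in the frame of tank_floor between -0.005 and 0.005 m and horizontal distance between basket and tank_floor below 0.025 m and angle between basket's own z axis and vertical below 0.06 rad and contact force between the fingers and basket below 0.1 N and value of joint lid above 1 rad), for 0.2 s.
2. the lid is shut (value of joint lid below 0.03 rad), for 0.2 s.
At the end, for the whole second after the job is handed in: The lid is shut (within 0.03 rad) and still; the basket stands upright on the tank's floor (within 5 mm in height, 25 mm of its centre, 0.06 rad), at rest (value of joint lid below 0.03 rad and velocity of joint lid between -0.05 and 0.05 rad/s and z of basket in the frame of tank_floor between -0.005 and 0.005 m and horizontal distance between basket and tank_floor below 0.025 m and angle between basket's own z axis and vertical below 0.06 rad and linear speed of basket below 0.02 m/s); the robot touches nothing.
It fails at once if the lid falls or is slammed: it comes down faster than 1.5 rad/s within the last 0.3 rad (value of joint lid below 0.3 rad and velocity of joint lid below -1.5 rad/s).
It fails at once if the basket is dropped: it falls at over 0.45 m/s with no finger on it (linear speed of basket above 0.45 m/s and contact force between the fingers and basket below 0.1 N).
It fails at once if the first stage, the bottle or the wrench is moved by more than 30 mm (distance of any of first_stage, bottle, wrench from where it was at the start of the episode above 0.03 m).
It also fails if it takes over 64 s, if anything falls off the work surface, if the arm or the gripper's body presses on something with over 40 N, if the wrist force passes 120 N, or if a joint passes its speed limit or range.

## Working session

There is one attempt and no reset: what is moved stays moved. The work goes in short steps, Python scripts to look and compute and a tool call to move; the robot and the scene stay as the last step left them, time stands still between calls to the robot, and variables do not carry over. Pictures are saved under pics/ and viewed, at most 13 in all, crops included, and the job is handed in when it is done.

Besides the shell and the picture viewer there is one more tool, called as a command line: name --argument value ..., lists and objects as JSON in quotes. apply_moves: Moves the arm, as the interface text tells. Its arguments: {"type":"object","properties":{"series":{"type":"array","items":{"type":"object","properties":{"jaw":{"type":"number"},"dx":{"type":"number"},"dy":{"type":"number"},"dz":{"type":"number"},"turn":{"type":"number"}}}}},"required":["series"]}

```bash
ls; mkdir -p pics
cat > h.py <<'E'
import numpy as np, cv2
from plant import state, grab_frame, ticket, spotter
def save(p,n): cv2.imwrite('pics/'+n, cv2.cvtColor(p['pixels'],cv2.COLOR_RGB2BGR))
E
python3 - <<'E'
from h import *
a=grab_frame('scene'); b=grab_frame('top')
save(a,'scene0.png'); save(b,'top0.png')
for n,p in(('scene',a),('top',b)):
    print(n,np.round(p['mtx'],1).tolist(),np.round(p['camera_from_world'],4).tolist())
    for t in ['basket','basket_grip','lid','lid_grip','mat','cleaner']:
        try: print(t,[(round(d['conf'],2),d['extent']) for d in spotter.outline_of(p,t)])
        except Exception as e: print(t,e)
print(state())
E
```

```text
pics
scene [[518.4, 0.0, 317.2], [0.0, 518.4, 201.4], [0.0, 0.0, 1.0]] [[-0.1464, 0.9892, 0.0113, -0.0448], [0.7585, 0.1195, -0.6407, -0.3578], [-0.6351, -0.0852, -0.7677, 1.8818], [0.0, 0.0, 0.0, 1.0]]
basket [(0.95, [363.6, 199.9, 430.8, 245.4]), (0.78, [421.3, 155.2, 473.8, 190.2]), (0.66, [333.2, 137.4, 388.7, 177.1]), (0.56, [455.3, 219.8, 519.1, 260.1])]
basket_grip [(0.97, [367.7, 205.1, 427.1, 245.3]), (0.77, [456.1, 222.2, 517.7, 262.0]), (0.7, [417.9, 147.6, 477.4, 194.9]), (0.61, [337.0, 142.6, 389.8, 172.1]), (0.56, [162.2, 183.2, 176.6, 204.1])]
lid [(0.7, [241.4, 193.4, 343.3, 242.7]), (0.66, [356.5, 270.5, 376.6, 319.6])]
lid_grip [(0.75, [240.2, 188.3, 338.7, 244.4])]
mat [(0.85, [358.9, 192.8, 437.6, 266.1]), (0.39, [122.4, 221.2, 154.0, 268.3])]
cleaner [(0.73, [236.3, 188.9, 345.0, 263.1])]
top [[394.1, 0.0, 321.7], [0.0, 394.1, 198.7], [0.0, 0.0, 1.0]] [[-0.0048, -0.9999, 0.0113, 0.1037], [-0.9964, 0.0038, -0.0852, 0.5158], [0.0852, -0.0116, -0.9963, 1.2104], [0.0, 0.0, 0.0, 1.0]]
basket [(0.87, [127.2, 173.4, 188.0, 212.0]), (0.86, [251.5, 260.7, 306.3, 303.6]), 
[... 426 characters left out ...]
368e+00,  5.27118062e-02,  1.61286865e+00, -1.71083768e-05,
        1.47594304e+00, -1.18944010e-01]), 'joint_vel': array([-1.49659071e-03,  7.12417034e-05, -5.67221222e-04, -1.36527638e-03,
       -1.43811927e-03, -1.42697867e-03]), 'joint_efforts': array([-7.22030563e-04, -3.93562388e+01, -3.70362818e+01, -1.00336640e-04,
        5.07989935e-04, -6.41980442e-07]), 'tool_pos': array([ 0.20829943, -0.58927674,  0.250315  ]), 'tool_rot': array([ 3.49717881e-05,  9.85607743e-01,  1.69048442e-01, -6.74453512e-06]), 'contact_force': array([ 0.10324309, -0.37056032, -0.59684502]), 'ft_torque': array([ 0.00899345, -0.01044231,  0.02079176]), 'grasp_force': 0.0, 'gripper_width': 0.9994983766903831}
```

View pics/scene0.png

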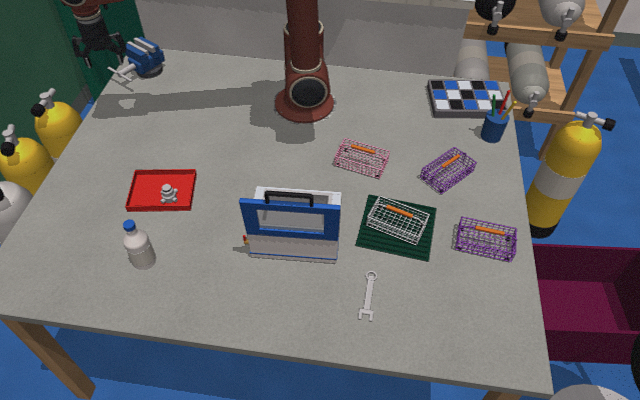

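View pics/top0.png

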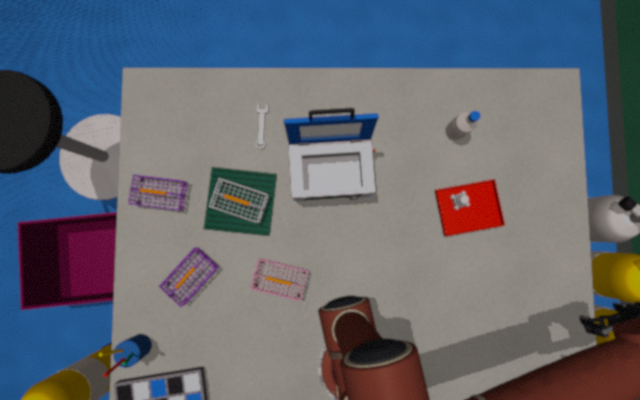

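The steel basket with the orange grip stands on the mat, at scene (398,218) and top (238,200). The cleaner is at top (332,170), with its lid upright behind it and the handle bar at top (331,113). The look-alikes, by scene/top pixel:
- purple: (486,239)/(158,193)
- purple: (449,170)/(190,276)
- pink: (361,158)/(280,279)

I choose the steel one on the mat.

```bash
cat >> h.py <<'E'
def P(p): return p['mtx']@p['camera_from_world'][:3]
def proj(p,X):
    q=P(p)@np.r_[X,1]; return q[:2]/q[2]
def ray(p,uv,z):
    M=p['camera_from_world']; R=M[:3,:3]; c=-R.T@M[:3,3]
    d=R.T@np.linalg.inv(p['mtx'])@np.r_[uv,1]; return c+d*(z-c[2])/d[2]
def tri(ps,uvs):
    A=[]
    for p,(u,v) in zip(ps,uvs):
        Q=P(p); A+= [u*Q[2]-Q[0], v*Q[2]-Q[1]]
    X=np.linalg.svd(np.array(A))[2][-1]; return X[:3]/X[3]
def orange(p,ext):
    h=cv2.cvtColor(p['pixels'],cv2.COLOR_RGB2HSV)
    m=((h[...,0]>6)&(h[...,0]<22)&(h[...,1]>130)&(h[...,2]>110)).astype(np.uint8)
    k=np.zeros_like(m); l,t,r,b=[int(x) for x in ext]; k[t:b,l:r]=1; m*=k
    n,L,s,c=cv2.connectedComponentsWithStats(m)
    i=1+np.argmax(s[1:,4]); ys,xs=np.where(L==i)
    r=cv2.minAreaRect(np.c_[xs,ys].astype(np.float32)); bx=cv2.boxPoints(r)
    e=[bx[j]-bx[(j+1)%4] for j in (0,1)]; v=max(e,key=np.linalg.norm)
    return c[i],v,s[i,4]
E
python3 - <<'E'
from h import *
a=grab_frame('scene'); b=grab_frame('top')
ca,va,na=orange(a,[360,195,435,250]); cb,vb,nb=orange(b,[205,170,275,230])
X=tri([a,b],[ca,cb]); print(ca,cb,na,nb,X, [proj(p,X)-c for p,c in((a,ca),(b,cb))])
for p,c,v in((a,ca,va),(b,cb,vb)):
    d=ray(p,c+v/2,X[2])-ray(p,c-v/2,X[2]); print(d,np.arctan2(d[1],d[0]))
# cleaner rough
for uv in [(332,150),(291,143),(373,141),(291,197),(374,194)]: print(uv,ray(b,uv,.128))
c=cv2.cvtColor(b['pixels'],cv2.COLOR_RGB2BGR)
cv2.imwrite('pics/crop1.png',cv2.resize(c[95:240,200:390],None,fx=4,fy=4,interpolation=cv2.INTER_CUBIC))
E
```

```text
[399.21904762 210.80952381] [236.38392857 199.38392857] 105 112 [0.51091319 0.35620305 0.07119677] [array([ 0.19828915, -0.01904423]), array([ 0.32180554, -0.0349344 ])]
[-0.02483225 -0.07276905  0.        ] -1.8996525630342045
[0.02459197 0.07284749 0.        ] 1.245227279306209
(332, 150) [0.64798265 0.07220275 0.128     ]
(291, 143) [0.66876048 0.19046029 0.128     ]
(373, 141) [ 0.67412978 -0.04671778  0.128     ]
(291, 197) [0.51224671 0.19016714 0.128     ]
(374, 194) [ 0.51997897 -0.04713705  0.128     ]
```

View pics/crop1.png

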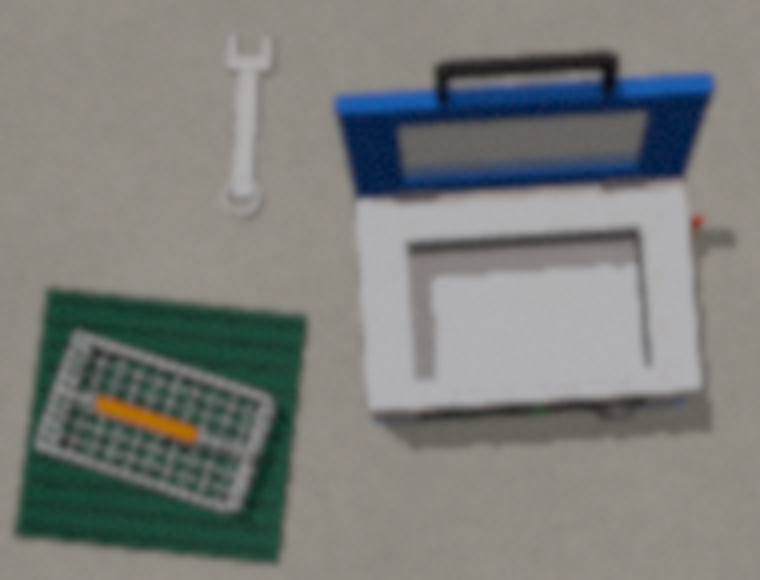

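The crop confirms the steel basket with its orange bar centred at top (236,199), bar along about 71°. The cleaner's rim and tank corners are clearly visible, so I'll fit its pose and work out the moves.

```bash
cat >> h.py <<'E'
from scipy.optimize import least_squares
def yaw(q):
    w,x,y,z=q; return np.arctan2(2*(x*y+w*z),1-2*(y*y+z*z))
def go(*ts):
    "total tool-axis shift [mm] and turn from the present pose to each x,y,z,yaw"
    s=state(); c=s['tool_pos']; w=yaw(s['tool_rot']); print('at',np.round(c,4),round(w,4),'t',round(s['time'],2))
    for x,y,z,a in ts:
        d=np.array([x,y,z])-c
        print('dx %.1f dy %.1f dz %.1f turn %.3f'%(1e3*(d[0]*np.cos(w)+d[1]*np.sin(w)),1e3*(d[0]*np.sin(w)-d[1]*np.cos(w)),-1e3*d[2],-(a-w)))
def fit(p,uv,m):
    "cleaner x,y,yaw from pixels of points m (cleaner axes)"
    f=lambda q:np.concatenate([proj(p,[q[0]+np.cos(q[2])*a-np.sin(q[2])*b,q[1]+np.sin(q[2])*a+np.cos(q[2])*b,c])-u for u,(a,b,c) in zip(uv,m)])
    r=least_squares(f,[.58,.07,.03],loss='soft_l1'); return r.x,r.fun.reshape(-1,2)
E
python3 - <<'E'
from h import *
b=grab_frame('top')
cr=np.array([(372,412),(700,390),(408,244),(640,230),(416,379),(651,366)])/4+[200,95]-.375
m=[(-.08,.12,.128),(-.08,-.12,.128),(.046,.09,.128),(.046,-.09,.128),(-.066,.09,.128),(-.066,-.09,.128)]
q,r=fit(b,cr,m); print(q,np.round(r,1).tolist())
go((.45,-.25,.26,.34),(.47,.1,.3,1.245),(.511,.356,.2,1.245))
E
```

```text
[0.59777972 0.07353951 0.06567614] [[-0.9, 0.1], [0.8, -0.2], [-2.3, -2.1], [1.9, -2.7], [-1.7, 2.8], [2.3, 1.7]]
at [ 0.2083 -0.5892  0.2503] 0.3398 t 0.85
dx 340.9 dy -239.3 dz -9.7 turn -0.000
dx 476.4 dy -562.6 dz -49.7 turn -0.905
dx 600.4 dy -790.3 dz 50.3 turn -0.905
```

apply_moves --series '[{"dx": 34, "dy": -24, "dz": -5}, {"dx": 68, "dy": -48, "dz": -10}, {"dx": 102, "dy": -72, "dz": -20}, {"dx": 136, "dy": -96, "dz": -30}, {"dx": 170, "dy": -120, "dz": -40}]'

```text
invalid input at $.series[0]: expected keys jaw, dx, dy, dz, turn
```

apply_moves --series '[{"dx": 34, "dy": -24}, {"dx": 68, "dy": -48}, {"dx": 102, "dy": -72}, {"dx": 136, "dy": -96}, {"dx": 170, "dy": -120}]'

```text
invalid input at $.series[0]: expected keys jaw, dx, dy, dz, turn
```

apply_moves --series '[{"dx": 16, "dy": -38, "turn": -0.12}, {"dx": 32, "dy": -76, "turn": -0.24}, {"dx": 48, "dy": -114, "turn": -0.36}, {"dx": 64, "dy": -152, "turn": -0.48}, {"dx": 80, "dy": -190, "turn": -0.6}]'

```text
invalid input at $.series[0]: expected keys jaw, dx, dy, dz, turn
```

Run:
```python
from h import *
print(state()['joint_pos'])
go((.48,.08,.34,1.6),(.511,.356,.2,1.245))
w=grab_frame('wrist'); print(np.round(w['camera_from_world'],3).tolist(),w['mtx'][0,0])
print([proj(w,[.56,.07,.128])])
```

```text
[-1.34997205e+00  5.26935625e-02  1.61291152e+00 -2.69890146e-05
  1.47598266e+00 -1.18974627e-01]
at [ 0.2083 -0.5892  0.2503] 0.3398 t 0.85
dx 479.2 dy -540.4 dz -89.7 turn -1.260
dx 600.4 dy -790.3 dz 50.3 turn -0.905
[[0.334, -0.942, -0.0, -0.625], [-0.9, -0.319, 0.297, -0.038], [-0.28, -0.099, -0.955, 0.38], [0.0, 0.0, 0.0, 1.0]] 349.0069189627207
[array([-1553.26887318, -1757.13027113])]
```

apply_moves --series '[{"jaw": 0, "dx": 34, "dy": -24, "dz": -5, "turn": 0}, {"jaw": 0, "dx": 68, "dy": -48, "dz": -10, "turn": 0}, {"jaw": 0, "dx": 102, "dy": -72, "dz": -20, "turn": 0}, {"jaw": 0, "dx": 136, "dy": -96, "dz": -30, "turn": 0}, {"jaw": 0, "dx": 170, "dy": -120, "dz": -40, "turn": 0}]'

```text
time: 1.32
tool_pos: [0.327, -0.4209, 0.2898]
tool_rot: [-0.0, 0.986, 0.169, 0.0]
contact_force: [1.1, -0.0, -0.1]
gripper_width: 1.001
grasp_force: 0.0
```

apply_moves --series '[{"jaw": 0, "dx": 34, "dy": -24, "dz": -10, "turn": 0}, {"jaw": 0, "dx": 68, "dy": -48, "dz": -20, "turn": 0}, {"jaw": 0, "dx": 102, "dy": -72, "dz": -30, "turn": 0}, {"jaw": 0, "dx": 136, "dy": -96, "dz": -40, "turn": 0}, {"jaw": 0, "dx": 170, "dy": -120, "dz": -50, "turn": 0}]'

```text
time: 1.73
tool_pos: [0.4442, -0.2554, 0.3389]
tool_rot: [0.0, 0.986, 0.169, 0.0]
contact_force: [-0.1, -0.8, 0.3]
gripper_width: 0.999
grasp_force: 0.0
```

apply_moves --series '[{"jaw": 0, "dx": 20, "dy": -34, "dz": 0, "turn": -0.12}, {"jaw": 0, "dx": 40, "dy": -68, "dz": 0, "turn": -0.24}, {"jaw": 0, "dx": 60, "dy": -102, "dz": 0, "turn": -0.36}, {"jaw": 0, "dx": 80, "dy": -136, "dz": 0, "turn": -0.48}, {"jaw": 0, "dx": 100, "dy": -170, "dz": 0, "turn": -0.6}]'

```text
time: 2.15
tool_pos: [0.4811, -0.0617, 0.3384]
tool_rot: [0.0, 0.89, 0.455, 0.0]
contact_force: [0.9, -0.4, 0.9]
gripper_width: 0.999
grasp_force: 0.0
```

Run:
```python
from h import *
print(state()['joint_pos'])
go((.5,.05,.36,1.6),(.511,.356,.2,1.245))
```

```text
[-2.81172585e-01 -3.26599461e-01  1.81141181e+00  2.61366314e-05
  1.65585690e+00  3.44064166e-01]
at [ 0.4811 -0.0617  0.3384] 0.9456 t 2.15
dx 101.7 dy -50.0 dz -21.6 turn -0.654
dx 356.2 dy -220.2 dz 138.4 turn -0.299
```

apply_moves --series '[{"jaw": 0, "dx": 20, "dy": -10, "dz": -4, "turn": -0.12}, {"jaw": 0, "dx": 40, "dy": -20, "dz": -8, "turn": -0.24}, {"jaw": 0, "dx": 60, "dy": -30, "dz": -12, "turn": -0.36}, {"jaw": 0, "dx": 80, "dy": -40, "dz": -16, "turn": -0.48}, {"jaw": 0, "dx": 102, "dy": -50, "dz": -22, "turn": -0.6}]'

```text
time: 2.57
tool_pos: [0.5007, 0.0493, 0.36]
tool_rot: [-0.0, 0.716, 0.698, -0.0]
contact_force: [0.6, -0.9, -0.1]
gripper_width: 1.0
grasp_force: 0.0
```

Run:
```python
from h import *
go((.511,.356,.2,1.245))
w=grab_frame('wrist'); save(w,'w1.png')
g=grab_frame('wrist'); 
print([np.round(proj(w,[.5978+a,.0735+b,.128])) for a in(-.066,.046) for b in (-.09,.09)])
for t in ['cleaner','lid','lid_grip']: print(t,[(round(d['conf'],2),d['extent']) for d in spotter.outline_of(g,t)])
```

```text
at [0.5007 0.0493 0.36  ] 1.5457 t 2.57
dx 306.8 dy 2.6 dz 160.0 turn 0.301
[array([348., 226.]), array([348.,  47.]), array([451., 223.]), array([468.,  44.])]
cleaner [(0.87, [326.2, 0.7, 639.3, 334.0])]
lid [(0.94, [480.8, 0.0, 639.1, 331.1])]
lid_grip [(0.8, [480.7, 0.0, 639.2, 331.2])]
```

View pics/w1.png

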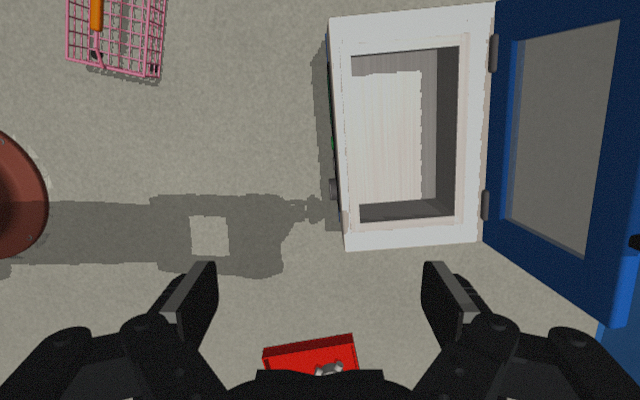

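The wrist view shows the tank unobstructed. The housing's front corners are at (329,17) and (346,250), the tank's inner corners near (350,55), (460,47), (357,222) and (457,216), and the lid is upright on the right.

Run:
```python
from h import *
w=grab_frame('wrist')
m=[(-.08,.12,.128),(-.08,-.12,.128),(.046,.09,.128),(.046,-.09,.128),(-.066,.09,.128),(-.066,-.09,.128)]
uv=[(329,17),(346,250),(463,45),(461,220),(350,55),(357,222)]
for k in (2,6):
    q,r=fit(w,uv[:k],m[:k]); print(np.round(q,4),np.round(r,1).tolist())
for u in uv: print(u,np.round(ray(w,u,.128),4))
b=grab_frame('top'); 
# lid handle bar: dark pixels in top view above the lid
q,_=fit(w,uv,m)
for th in (1.5,1.6,1.7,1.75):
    r=-.19*np.cos(th)+.008*np.sin(th); z=.13+.19*np.sin(th)+.008*np.cos(th)
    x=.072+r; X=[q[0]+x*np.cos(q[2]),q[1]+x*np.sin(q[2]),z]; print(th,np.round(X,3),proj(b,X),proj(w,X))
```

```text
[0.6019 0.0732 0.0572] [[-0.1, -0.8], [0.1, 3.1]]
[0.6022 0.0719 0.0547] [[0.5, 0.5], [0.0, 4.1], [3.5, -4.8], [-0.9, 0.1], [-3.2, -3.7], [0.1, 6.3]]
(329, 17) [0.5153 0.1878 0.128 ]
(346, 250) [ 0.5289 -0.0473  0.128 ]
(463, 45) [0.6403 0.1602 0.128 ]
(461, 220) [ 0.654  -0.0154  0.128 ]
(350, 55) [0.5344 0.1548 0.128 ]
(357, 222) [ 0.5411 -0.0142  0.128 ]
1.5 [0.669 0.076 0.32 ] [333.55578438 124.89930805] [662.03971202 183.80026791]
1.6 [0.688 0.077 0.32 ] [333.06006511 117.22458166] [701.49832952 180.32725764]
1.7 [0.706 0.078 0.317] [332.53944662 109.87999652] [736.2416775  175.95417308]
1.75 [0.716 0.078 0.316] [332.27244389 106.36678845] [751.42525191 173.49253848]
```

apply_moves --series '[{"jaw": 0, "dx": 38, "dy": 0, "dz": 10, "turn": 0.06}, {"jaw": 0, "dx": 76, "dy": 1, "dz": 20, "turn": 0.12}, {"jaw": 0, "dx": 114, "dy": 1, "dz": 30, "turn": 0.18}, {"jaw": 0, "dx": 152, "dy": 2, "dz": 40, "turn": 0.24}, {"jaw": 0, "dx": 190, "dy": 2, "dz": 50, "turn": 0.3}]'

```text
time: 3.33
tool_pos: [0.5089, 0.2386, 0.3094]
tool_rot: [0.0, 0.816, 0.579, 0.0]
contact_force: [0.2, -0.5, 0.5]
gripper_width: 0.997
grasp_force: 0.0
```

Run:
```python
from h import *
go((.511,.356,.2,1.245))
```

```text
at [0.5089 0.2386 0.3094] 1.2341 t 3.33
dx 111.5 dy -36.8 dz 109.4 turn -0.011
```

apply_moves --series '[{"jaw": 0, "dx": 27, "dy": -9, "dz": 26, "turn": 0}, {"jaw": 0, "dx": 54, "dy": -18, "dz": 52, "turn": 0}, {"jaw": 0, "dx": 82, "dy": -27, "dz": 80, "turn": 0}, {"jaw": 0, "dx": 111, "dy": -37, "dz": 105, "turn": -0.01}, {"jaw": 0, "dx": 111, "dy": -37, "dz": 105, "turn": -0.01}]'

```text
time: 3.75
tool_pos: [0.5066, 0.3564, 0.197]
tool_rot: [-0.002, 0.81, 0.586, -0.005]
contact_force: [-0.8, -0.7, -0.8]
gripper_width: 0.998
grasp_force: 0.0
```

Run:
```python
from h import *
w=grab_frame('wrist'); save(w,'w2.png')
c,v,n=orange(w,[0,0,640,400]); d=ray(w,c+v/2,.071)-ray(w,c-v/2,.071)
a=grab_frame('scene'); 
print(c,n,ray(w,c,.0755),np.hypot(*d[:2]),np.arctan2(d[1],d[0]))
go((.511,.356,.074,1.245))
```

```text
[325.62957938 189.5156038 ] 1474 [0.51313453 0.36111537 0.0755    ] 0.07981949791869979 -1.8951538167811628
at [0.5092 0.3544 0.2028] 1.2497 t 3.85
dx 2.1 dy 1.2 dz 128.8 turn 0.005
```

View pics/w2.png

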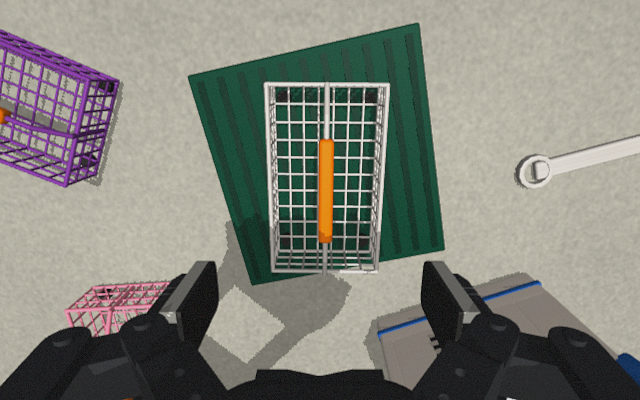

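The wrist view shows the steel basket, white wire with an orange bar from (326,140) to (326,241), squarely on the green mat. The purple look-alike is at (60,110) and the pink one at (115,305). I'll remeasure now that the arm has settled, using two views for the height.

Run:
```python
from h import *
w=grab_frame('wrist'); c,v,n=orange(w,[0,0,640,400]); d=ray(w,c+v/2,.071)-ray(w,c-v/2,.071)
a=grab_frame('scene'); ca,_,na=orange(a,[360,195,435,250])
print(ray(w,c,.0755),np.arctan2(d[1],d[0]),na,tri([w,a],[c,ca]))
go((.512,.360,.074,1.246))
```

```text
[0.51305256 0.36089345 0.0755    ] 1.251695831123767 105 [0.51139837 0.35697633 0.0703806 ]
at [0.5109 0.3541 0.2063] 1.2481 t 3.95
dx 5.9 dy -0.8 dz 132.3 turn 0.002
```

apply_moves --series '[{"jaw": 0, "dx": 4, "dy": -1, "dz": 30, "turn": 0}, {"jaw": 0, "dx": 4, "dy": -1, "dz": 60, "turn": 0}, {"jaw": 0, "dx": 4, "dy": -1, "dz": 90, "turn": 0}, {"jaw": 0, "dx": 4, "dy": -1, "dz": 115, "turn": 0}, {"jaw": 0, "dx": 4, "dy": -1, "dz": 130, "turn": 0}]'

```text
time: 4.37
tool_pos: [0.5104, 0.3573, 0.074]
tool_rot: [0.0, 0.812, 0.584, -0.0]
contact_force: [-0.4, -1.1, 0.3]
gripper_width: 1.001
grasp_force: 0.0
```

apply_moves --series '[{"jaw": 0.5, "dx": 0, "dy": 0, "dz": 0, "turn": 0}, {"jaw": 0.5, "dx": 0, "dy": 0, "dz": 0, "turn": 0}, {"jaw": 0.5, "dx": 0, "dy": 0, "dz": 0, "turn": 0}, {"jaw": 0.5, "dx": 0, "dy": 0, "dz": 0, "turn": 0}, {"jaw": 0.5, "dx": 0, "dy": 0, "dz": 0, "turn": 0}]'

```text
time: 4.78
tool_pos: [0.5117, 0.3596, 0.0776]
tool_rot: [0.0, 0.811, 0.585, 0.002]
contact_force: [-0.2, -0.1, -0.3]
gripper_width: 0.503
grasp_force: 0.0
```

Run:
```python
from h import *
go((.512,.358,.072,1.247)); s=state(); print(s['gripper_width'],s['contact_force'])
```

```text
at [0.5117 0.3596 0.0776] 1.2494 t 4.78
dx -1.4 dy 0.8 dz 5.6 turn 0.002
0.5033409677867577 [-0.23081611 -0.10500613 -0.27632333]
```

apply_moves --series '[{"jaw": 0.7, "dx": -1, "dy": 1, "dz": 4, "turn": 0}, {"jaw": 1, "dx": -1, "dy": 1, "dz": 4, "turn": 0}, {"jaw": 1, "dx": -1, "dy": 1, "dz": 4, "turn": 0}, {"jaw": 1, "dx": -1, "dy": 1, "dz": 4, "turn": 0}, {"jaw": 1, "dx": -1, "dy": 1, "dz": 4, "turn": 0}]'

```text
time: 5.2
tool_pos: [0.5108, 0.3579, 0.0711]
tool_rot: [0.0, 0.811, 0.585, -0.0]
contact_force: [0.3, -0.9, 1.8]
gripper_width: 0.114
grasp_force: 58.8
```

apply_moves --series '[{"jaw": 1, "dx": 0, "dy": 0, "dz": 0, "turn": 0}, {"jaw": 1, "dx": 0, "dy": 0, "dz": 0, "turn": 0}, {"jaw": 1, "dx": 0, "dy": 0, "dz": 0, "turn": 0}, {"jaw": 1, "dx": 0, "dy": 0, "dz": -5, "turn": 0}, {"jaw": 1, "dx": 0, "dy": 0, "dz": -10, "turn": 0}]'

```text
time: 5.62
tool_pos: [0.5101, 0.3575, 0.0802]
tool_rot: [-0.0, 0.811, 0.585, -0.001]
contact_force: [-0.2, 0.7, -3.2]
gripper_width: 0.112
grasp_force: 58.5
```

apply_moves --series '[{"jaw": 1, "dx": 0, "dy": 0, "dz": -20, "turn": 0}, {"jaw": 1, "dx": 0, "dy": 0, "dz": -55, "turn": 0}, {"jaw": 1, "dx": 0, "dy": 0, "dz": -95, "turn": 0}, {"jaw": 1, "dx": 0, "dy": 0, "dz": -135, "turn": 0}, {"jaw": 1, "dx": 0, "dy": 0, "dz": -160, "turn": 0}]'

```text
time: 6.03
tool_pos: [0.5119, 0.3585, 0.2464]
tool_rot: [0.0, 0.811, 0.585, 0.003]
contact_force: [0.6, 0.7, -1.6]
gripper_width: 0.113
grasp_force: 58.7
```

Run:
```python
from h import *
w=grab_frame('wrist'); c,v,n=orange(w,[0,0,640,400]); s=state(); print(n,c,ray(w,c,s['tool_pos'][2]),s['gripper_width'])
go((.592,.072,.24,1.63))
```

```text
4706 [319.38737782 279.5280493 ] [0.51546524 0.36518908 0.25203122] 0.11314248059100897
at [0.5138 0.3596 0.252 ] 1.25 t 6.08
dx -248.3 dy 164.9 dz 12.0 turn -0.380
```

apply_moves --series '[{"jaw": 1, "dx": -15, "dy": 10, "dz": 0, "turn": -0.04}, {"jaw": 1, "dx": -40, "dy": 27, "dz": 0, "turn": -0.1}, {"jaw": 1, "dx": -70, "dy": 46, "dz": 0, "turn": -0.18}, {"jaw": 1, "dx": -100, "dy": 66, "dz": 0, "turn": -0.26}, {"jaw": 1, "dx": -130, "dy": 86, "dz": 0, "turn": -0.34}]'

```text
time: 6.5
tool_pos: [0.5511, 0.2061, 0.2404]
tool_rot: [-0.0, 0.699, 0.716, -0.0]
contact_force: [0.1, 0.8, -2.5]
gripper_width: 0.117
grasp_force: 58.6
```

Run:
```python
from h import *
go((.592,.070,.245,1.63))
```

```text
at [0.5511 0.2061 0.2404] 1.5947 t 6.5
dx -137.1 dy 37.6 dz -4.6 turn -0.035
```

apply_moves --series '[{"jaw": 1, "dx": -30, "dy": 8, "dz": -1, "turn": -0.01}, {"jaw": 1, "dx": -60, "dy": 17, "dz": -2, "turn": -0.02}, {"jaw": 1, "dx": -90, "dy": 25, "dz": -3, "turn": -0.03}, {"jaw": 1, "dx": -118, "dy": 33, "dz": -5, "turn": -0.04}, {"jaw": 1, "dx": -137, "dy": 38, "dz": -5, "turn": -0.04}]'

```text
time: 6.92
tool_pos: [0.5924, 0.0686, 0.2458]
tool_rot: [0.0, 0.686, 0.727, -0.0]
contact_force: [1.0, 0.5, -3.3]
gripper_width: 0.115
grasp_force: 58.7
```

apply_moves --series '[{"jaw": 1, "dx": 0, "dy": 0, "dz": 0, "turn": 0}, {"jaw": 1, "dx": 0, "dy": 0, "dz": 0, "turn": 0}, {"jaw": 1, "dx": 0, "dy": 0, "dz": 0, "turn": 0}]'

```text
time: 7.17
tool_pos: [0.5916, 0.0715, 0.2455]
tool_rot: [-0.001, 0.686, 0.728, -0.0]
contact_force: [-0.7, 0.6, -2.7]
gripper_width: 0.113
grasp_force: 58.6
```

Run:
```python
from h import *
go((.592,.070,.12,1.63))
w=grab_frame('wrist'); save(w,'w3.png')
```

```text
at [0.5916 0.0715 0.2455] 1.6298 t 7.17
dx -1.6 dy 0.3 dz 125.5 turn -0.000
```

View pics/w3.png

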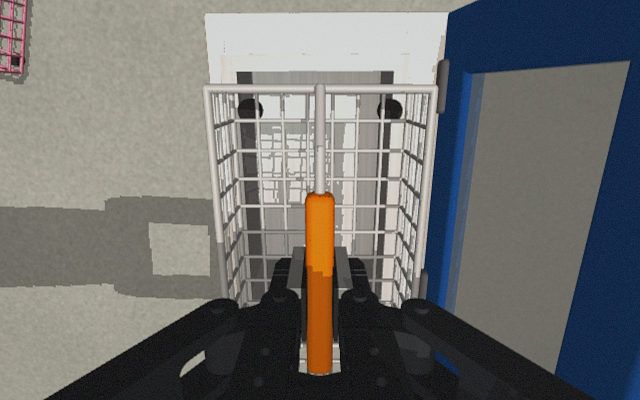

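The wrist view shows the basket hanging level and square to the tank. The tank's +y rim corners are near (237,70) and (393,70), and the housing corner is at (206,13). Next I'll check the pose model against these.

Run:
```python
from h import *
w=grab_frame('wrist')
q=[.602,.0725,.06]
def W(a,b,c): return [q[0]+np.cos(q[2])*a-np.sin(q[2])*b,q[1]+np.sin(q[2])*a+np.cos(q[2])*b,c]
for m in [(-.08,.12,.128),(-.066,.09,.128),(.046,.09,.128),(.046,.09,.05),(-.066,.09,.05)]: print(m,np.round(proj(w,W(*m))))
for u in [(206,13),(237,70),(393,70),(225,55),(405,53)]:
    X=ray(w,u,.128)-np.array([q[0],q[1],0]); c,s=np.cos(q[2]),np.sin(q[2]); print(u,np.round([c*X[0]+s*X[1],-s*X[0]+c*X[1]],4))
s=state(); X=s['tool_pos']; f=.066-.048
for a in (-.046,.046):
    t=yaw(s['tool_rot']); e=X+[.078*np.cos(t)+a*np.sin(t),.078*np.sin(t)-a*np.cos(t),-.018]; print('rim corner',np.round(proj(w,e)))
```

```text
(-0.08, 0.12, 0.128) [206.  16.]
(-0.066, 0.09, 0.128) [232.  68.]
(0.046, 0.09, 0.128) [405.  68.]
(0.046, 0.09, 0.05) [384.  74.]
(-0.066, 0.09, 0.05) [254.  73.]
(206, 13) [-0.0797  0.1218]
(237, 70) [-0.0627  0.0886]
(393, 70) [0.0385 0.0887]
(225, 55) [-0.0698  0.0976]
(405, 53) [0.0456 0.0989]
rim corner [196.  84.]
rim corner [435.  84.]
```

apply_moves --series '[{"jaw": 1, "dx": 1, "dy": -2, "dz": 15, "turn": 0}, {"jaw": 1, "dx": 1, "dy": -2, "dz": 35, "turn": 0}, {"jaw": 1, "dx": 1, "dy": -2, "dz": 55, "turn": 0}, {"jaw": 1, "dx": 1, "dy": -2, "dz": 75, "turn": 0}, {"jaw": 1, "dx": 1, "dy": -2, "dz": 90, "turn": 0}]'

```text
time: 7.68
tool_pos: [0.5889, 0.0732, 0.1541]
tool_rot: [-0.001, 0.685, 0.728, -0.001]
contact_force: [-0.3, 0.2, -2.9]
gripper_width: 0.113
grasp_force: 58.6
```

apply_moves --series '[{"jaw": 1, "dx": 0, "dy": 0, "dz": 8, "turn": 0}, {"jaw": 1, "dx": 0, "dy": 0, "dz": 16, "turn": 0}, {"jaw": 1, "dx": 0, "dy": 0, "dz": 24, "turn": 0}, {"jaw": 1, "dx": 0, "dy": 0, "dz": 30, "turn": 0}, {"jaw": 1, "dx": 0, "dy": 0, "dz": 30, "turn": 0}]'

```text
time: 8.1
tool_pos: [0.5894, 0.0722, 0.125]
tool_rot: [-0.001, 0.686, 0.728, -0.001]
contact_force: [-0.0, 0.2, -2.8]
gripper_width: 0.112
grasp_force: 58.6
```

apply_moves --series '[{"jaw": 1, "dx": 0, "dy": 0, "dz": 3, "turn": 0}, {"jaw": 1, "dx": 0, "dy": 0, "dz": 5, "turn": 0}, {"jaw": 1, "dx": 0, "dy": 0, "dz": 6, "turn": 0}, {"jaw": 1, "dx": 0, "dy": 0, "dz": 7, "turn": 0}, {"jaw": 1, "dx": 0, "dy": 0, "dz": 7, "turn": 0}]'

```text
time: 8.52
tool_pos: [0.59, 0.072, 0.1191]
tool_rot: [0.0, 0.686, 0.728, 0.0]
contact_force: [-0.6, 0.9, -2.0]
gripper_width: 0.114
grasp_force: 58.6
```

apply_moves --series '[{"jaw": 1, "dx": 0, "dy": 0, "dz": 0.5, "turn": 0}, {"jaw": 1, "dx": 0, "dy": 0, "dz": 1, "turn": 0}, {"jaw": 1, "dx": 0, "dy": 0, "dz": 1, "turn": 0}]'

```text
time: 8.77
tool_pos: [0.59, 0.072, 0.1181]
tool_rot: [0.0, 0.686, 0.728, 0.0]
contact_force: [0.2, 0.3, -1.9]
gripper_width: 0.117
grasp_force: 58.6
```

apply_moves --series '[{"jaw": 1, "dx": 0, "dy": 0, "dz": 0.5, "turn": 0}, {"jaw": 1, "dx": 0, "dy": 0, "dz": 1, "turn": 0}, {"jaw": 1, "dx": 0, "dy": 0, "dz": 1, "turn": 0}]'

```text
time: 9.02
tool_pos: [0.5899, 0.072, 0.1169]
tool_rot: [-0.0, 0.686, 0.728, -0.0]
contact_force: [-0.5, -0.1, -2.8]
gripper_width: 0.116
grasp_force: 58.6
```

apply_moves --series '[{"jaw": 1, "dx": 0, "dy": 0, "dz": 0.5, "turn": 0}, {"jaw": 1, "dx": 0, "dy": 0, "dz": 1, "turn": 0}, {"jaw": 1, "dx": 0, "dy": 0, "dz": 1, "turn": 0}]'

```text
time: 9.27
tool_pos: [0.59, 0.0721, 0.1161]
tool_rot: [0.0, 0.686, 0.728, 0.0]
contact_force: [-0.1, 0.3, -2.3]
gripper_width: 0.113
grasp_force: 58.7
```

apply_moves --series '[{"jaw": 1, "dx": 0, "dy": 0, "dz": 0.5, "turn": 0}, {"jaw": 1, "dx": 0, "dy": 0, "dz": 1, "turn": 0}, {"jaw": 1, "dx": 0, "dy": 0, "dz": 1, "turn": 0}]'

```text
time: 9.52
tool_pos: [0.59, 0.0721, 0.1161]
tool_rot: [-0.0, 0.686, 0.728, -0.0]
contact_force: [-3.9, -0.1, 5.8]
gripper_width: 0.109
grasp_force: 59.5
```

apply_moves --series '[{"jaw": 1, "dx": 0, "dy": 0, "dz": 0.5, "turn": 0}, {"jaw": 1, "dx": 0, "dy": 0, "dz": 1, "turn": 0}, {"jaw": 1, "dx": 0, "dy": 0, "dz": 1, "turn": 0}]'

```text
time: 9.77
tool_pos: [0.5901, 0.0721, 0.1161]
tool_rot: [-0.0, 0.686, 0.728, -0.0]
contact_force: [-7.8, -0.5, 9.3]
gripper_width: 0.113
grasp_force: 60.2
```

apply_moves --series '[{"jaw": 1, "dx": 0, "dy": 0, "dz": -1, "turn": 0}, {"jaw": 0.8, "dx": 0, "dy": 0, "dz": -1, "turn": 0}, {"jaw": 0.7, "dx": 0, "dy": 0, "dz": -1, "turn": 0}, {"jaw": 0.6, "dx": 0, "dy": 0, "dz": -1, "turn": 0}, {"jaw": 0.6, "dx": 0, "dy": 0, "dz": -1, "turn": 0}]'

```text
time: 10.18
tool_pos: [0.59, 0.072, 0.1148]
tool_rot: [-0.0, 0.686, 0.728, 0.0]
contact_force: [-0.1, -0.4, -1.1]
gripper_width: 0.395
grasp_force: 0.0
```

apply_moves --series '[{"jaw": 0.6, "dx": 0, "dy": 0, "dz": -8, "turn": 0}, {"jaw": 0.6, "dx": 0, "dy": 0, "dz": -20, "turn": 0}, {"jaw": 0.6, "dx": 0, "dy": 0, "dz": -45, "turn": 0}, {"jaw": 0.6, "dx": 0, "dy": 0, "dz": -80, "turn": 0}, {"jaw": 0.6, "dx": 0, "dy": 0, "dz": -120, "turn": 0}]'

```text
time: 10.6
tool_pos: [0.5889, 0.072, 0.2354]
tool_rot: [-0.001, 0.686, 0.728, -0.001]
contact_force: [0.5, -0.0, -0.8]
gripper_width: 0.402
grasp_force: 0.0
```

Run:
```python
from h import *
w=grab_frame('wrist'); save(w,'w4.png'); a=grab_frame('scene'); b=grab_frame('top')
c,v,n=orange(w,[0,0,640,400]); print(c,n,ray(w,c,.121),np.arctan2(*(ray(w,c+v/2,.12)-ray(w,c-v/2,.12))[[1,0]]))
cb,_,nb=orange(b,[285,140,380,200]); print(nb,cb,tri([w,b],[c,cb]))
go((.592,.072,.4,1.63))
q=[.602,.0725,.06]
for th in (1.5,1.6,1.7,1.75):
    x=.072-.19*np.cos(th)+.008*np.sin(th); z=.13+.19*np.sin(th)+.008*np.cos(th)
    print(th,[np.round(proj(p,[q[0]+x*np.cos(q[2])-y*np.sin(q[2]),q[1]+x*np.sin(q[2])+y*np.cos(q[2]),z])).tolist() for p in (a,b) for y in (-.045,0,.045)])
f=lambda p,l,t,r,bb:cv2.resize(cv2.cvtColor(p['pixels'],cv2.COLOR_RGB2BGR)[t:bb,l:r],(600,300),interpolation=cv2.INTER_CUBIC)
cv2.imwrite('pics/lid.png',np.vstack([f(a,230,180,350,240),f(b,270,95,390,155)]))
```

```text
[321.88751625 196.93823147] 1538 [0.59148986 0.07562787 0.121     ] 1.6332265027675221
36 [323.86111111 170.72222222] [0.58474254 0.09479409 0.17481497]
at [0.5928 0.0721 0.2421] 1.6298 t 10.75
dx -0.0 dy -0.8 dz -157.9 turn -0.000
1.5 [[271.0, 180.0], [290.0, 181.0], [309.0, 183.0], [352.0, 124.0], [333.0, 125.0], [314.0, 126.0]]
1.6 [[270.0, 186.0], [289.0, 188.0], [308.0, 189.0], [351.0, 116.0], [333.0, 117.0], [314.0, 118.0]]
1.7 [[268.0, 193.0], [288.0, 194.0], [308.0, 196.0], [351.0, 109.0], [332.0, 110.0], [313.0, 111.0]]
1.75 [[268.0, 197.0], [287.0, 198.0], [307.0, 199.0], [350.0, 105.0], [332.0, 106.0], [313.0, 108.0]]
```

View pics/w4.png

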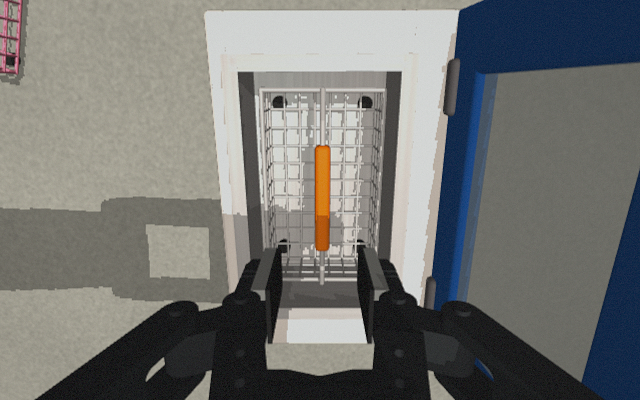

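View pics/lid.png

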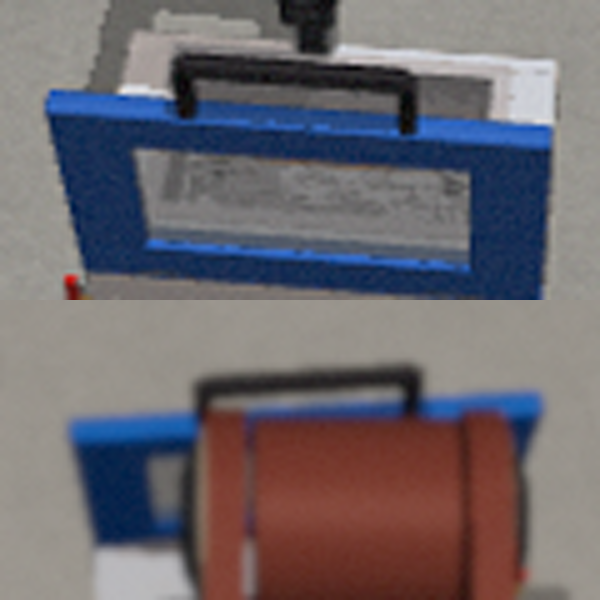

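The basket stands squarely inside the tank, with its bar at wrist (322,197). The lid's handle runs from (266,193) to (312,195) in the scene picture and from (310,112) to (353,110) in the top picture, which makes the lid angle about 1.69.

apply_moves --series '[{"jaw": 0.3, "dx": 0, "dy": 0, "dz": -35, "turn": 0}, {"jaw": 0.3, "dx": 0, "dy": 0, "dz": -70, "turn": 0}, {"jaw": 0.3, "dx": 0, "dy": 0, "dz": -105, "turn": 0}, {"jaw": 0.3, "dx": 0, "dy": 0, "dz": -140, "turn": 0}, {"jaw": 0.3, "dx": 0, "dy": 0, "dz": -170, "turn": 0}]'

```text
time: 11.17
tool_pos: [0.5897, 0.0721, 0.4073]
tool_rot: [0.0, 0.686, 0.728, 0.0]
contact_force: [0.9, 0.3, -0.4]
gripper_width: 0.701
grasp_force: 0.0
```

apply_moves --series '[{"jaw": 0.3, "dx": 0, "dy": 30, "dz": 0, "turn": 0}, {"jaw": 0.3, "dx": 0, "dy": 60, "dz": 0, "turn": 0}, {"jaw": 0.3, "dx": -5, "dy": 90, "dz": 0, "turn": 0}, {"jaw": 0.3, "dx": -5, "dy": 112, "dz": 0, "turn": 0}, {"jaw": 0.3, "dx": -5, "dy": 112, "dz": 0, "turn": 0}]'

```text
time: 11.58
tool_pos: [0.7044, 0.0733, 0.4015]
tool_rot: [-0.001, 0.686, 0.727, -0.001]
contact_force: [-0.0, -0.1, -0.5]
gripper_width: 0.699
grasp_force: 0.0
```

Run:
```python
from h import *
a=grab_frame('scene'); b=grab_frame('top')
print('bar stereo',tri([a,b],[(288.6,193.2),(331.1,110.6)]))
w=grab_frame('wrist'); save(w,'w5.png')
go((.706,.078,.32,1.63)); print(np.round(proj(w,[.706,.078,.32])))
```

```text
bar stereo [0.70416817 0.08037715 0.31932678]
at [0.7016 0.0737 0.4043] 1.6299 t 11.73
dx 4.0 dy 4.6 dz 84.3 turn -0.000
[324. 210.]
```

View pics/w5.png

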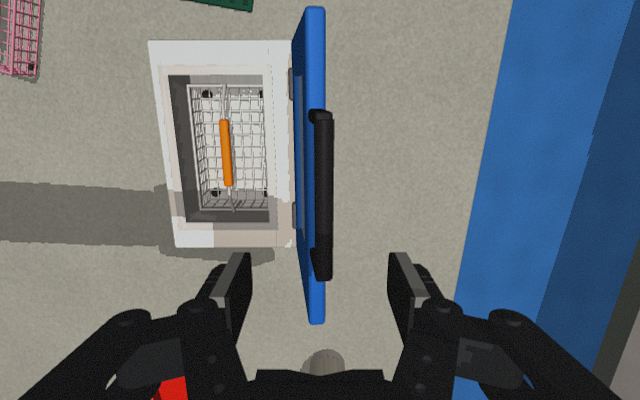

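The handle bar lies centred between the open fingers, running from (323,112) to (325,280). That matches the predicted (324,210) to within a few mm along the bar.

apply_moves --series '[{"jaw": 0.3, "dx": 6, "dy": 4, "dz": 15, "turn": 0}, {"jaw": 0.3, "dx": 6, "dy": 4, "dz": 35, "turn": 0}, {"jaw": 0.3, "dx": 6, "dy": 4, "dz": 55, "turn": 0}, {"jaw": 0.3, "dx": 6, "dy": 4, "dz": 72, "turn": 0}, {"jaw": 0.3, "dx": 6, "dy": 4, "dz": 82, "turn": 0}]'

```text
time: 12.15
tool_pos: [0.704, 0.0805, 0.3196]
tool_rot: [-0.001, 0.686, 0.728, -0.001]
contact_force: [-0.2, 0.1, -1.0]
gripper_width: 0.696
grasp_force: 0.0
```

apply_moves --series '[{"jaw": 0.6, "dx": 0, "dy": 0, "dz": 0, "turn": 0}, {"jaw": 0.8, "dx": 0, "dy": 0, "dz": 0, "turn": 0}, {"jaw": 0.8, "dx": 0, "dy": 0, "dz": 0, "turn": 0}, {"jaw": 1, "dx": 0, "dy": 0, "dz": 0, "turn": 0}, {"jaw": 1, "dx": 0, "dy": 0, "dz": 0, "turn": 0}]'

```text
time: 12.57
tool_pos: [0.7063, 0.08, 0.3254]
tool_rot: [0.001, 0.686, 0.728, 0.001]
contact_force: [0.6, 0.1, 2.8]
gripper_width: 0.112
grasp_force: 58.5
```

apply_moves --series '[{"jaw": 1, "dx": 0, "dy": 0, "dz": 0, "turn": 0}, {"jaw": 1, "dx": 0, "dy": 0, "dz": 0, "turn": 0}, {"jaw": 1, "dx": 0, "dy": 0, "dz": 0, "turn": 0}]'

```text
time: 12.82
tool_pos: [0.7065, 0.08, 0.3254]
tool_rot: [0.001, 0.686, 0.728, 0.001]
contact_force: [0.6, 0.8, 5.7]
gripper_width: 0.116
grasp_force: 59.0
```

Run:
```python
import numpy as np
f=lambda t:np.array([-190*np.cos(t)+8*np.sin(t),-(190*np.sin(t)+8*np.cos(t))])
th=[1.70,1.66,1.6,1.54,1.48,1.42,1.36,1.3,1.24,1.18,1.12,1.06,1.0,.94,.88,.82,.76,.7,.64,.58,.52,.46,.4,.34,.29,.24,.2,.16,.12,.09,.06,.03,.01,0,-.01]
for i in range(0,len(th)-1,5):
    print([(t,*np.round(f(t)-f(th[i]),1)) for t in th[i+1:i+6]])
```

```text
[(1.66, np.float64(-7.5), np.float64(-1.1)), (1.6, np.float64(-18.9), np.float64(-2.3)), (1.54, np.float64(-30.3), np.float64(-2.8)), (1.48, np.float64(-41.7), np.float64(-2.6)), (1.42, np.float64(-53.0), np.float64(-1.7))]
[(1.36, np.float64(-11.3), np.float64(1.6)), (1.3, np.float64(-22.5), np.float64(3.8)), (1.24, np.float64(-33.5), np.float64(6.7)), (1.18, np.float64(-44.3), np.float64(10.3)), (1.12, np.float64(-54.9), np.float64(14.5))]
[(1.06, np.float64(-10.3), np.float64(4.8)), (1.0, np.float64(-20.3), np.float64(10.3)), (0.94, np.float64(-30.0), np.float64(16.4)), (0.88, np.float64(-39.3), np.float64(23.0)), (0.82, np.float64(-48.2), np.float64(30.1))]
[(0.76, np.float64(-8.4), np.float64(7.7)), (0.7, np.float64(-16.4), np.float64(15.9)), (0.64, np.float64(-23.8), np.float64(24.5)), (0.58, np.float64(-30.8), np.float64(33.6)), (0.52, np.float64(-37.1), np.float64(43.0))]
[(0.46, np.float64(-5.8), np.float64(9.8)), (0.4, np.float64(-11.0), np.float64(20.0)), (0.34, np.float64(-15.5), np.float64(30.4)), (0.29, np.float64(-18.9), np.float64(39.4)), (0.24, np.float64(-21.7), np.float64(48.4))]
[(0.2, np.float64(-2.0), np.float64(7.3)), (0.16, np.float64(-3.6), np.float64(14.8)), (0.12, np.float64(-5.0), np.float64(22.2)), (0.09, np.float64(-5.9), np.float64(27.9)), (0.06, np.float64(-6.5), np.float64(33.6))]
[(0.03, np.float64(-0.5), np.float64(5.7)), (0.01, np.float64(-0.7), np.float64(9.5)), (0, np.float64(-0.8), np.float64(11.4)), (-0.01, np.float64(-0.9), np.float64(13.3))]
```

apply_moves --series '[{"jaw": 1, "dx": 0, "dy": -7.5, "dz": -1, "turn": 0}, {"jaw": 1, "dx": 0, "dy": -19, "dz": -2.5, "turn": 0}, {"jaw": 1, "dx": 0, "dy": -30, "dz": -3, "turn": 0}, {"jaw": 1, "dx": 0, "dy": -42, "dz": -2.5, "turn": 0}, {"jaw": 1, "dx": 0, "dy": -53, "dz": -1.5, "turn": 0}]'

```text
time: 13.23
tool_pos: [0.6543, 0.0767, 0.3281]
tool_rot: [0.003, 0.686, 0.728, 0.003]
contact_force: [3.4, -0.0, 6.9]
gripper_width: 0.112
grasp_force: 62.1
```

apply_moves --series '[{"jaw": 1, "dx": 0, "dy": -11, "dz": 1.5, "turn": 0}, {"jaw": 1, "dx": 0, "dy": -22.5, "dz": 4, "turn": 0}, {"jaw": 1, "dx": 0, "dy": -33.5, "dz": 6.5, "turn": 0}, {"jaw": 1, "dx": 0, "dy": -44.5, "dz": 10, "turn": 0}, {"jaw": 1, "dx": 0, "dy": -55, "dz": 14.5, "turn": 0}]'

```text
time: 13.65
tool_pos: [0.5987, 0.0733, 0.3128]
tool_rot: [0.002, 0.686, 0.728, 0.002]
contact_force: [0.9, 0.2, 6.7]
gripper_width: 0.109
grasp_force: 64.9
```

apply_moves --series '[{"jaw": 1, "dx": 0, "dy": -10.5, "dz": 5, "turn": 0}, {"jaw": 1, "dx": 0, "dy": -20.5, "dz": 10.5, "turn": 0}, {"jaw": 1, "dx": 0, "dy": -30, "dz": 16.5, "turn": 0}, {"jaw": 1, "dx": 0, "dy": -39.5, "dz": 23, "turn": 0}, {"jaw": 1, "dx": 0, "dy": -48, "dz": 30, "turn": 0}]'

```text
time: 14.07
tool_pos: [0.5499, 0.0703, 0.2818]
tool_rot: [0.001, 0.686, 0.728, 0.001]
contact_force: [-2.5, -1.2, 6.9]
gripper_width: 0.117
grasp_force: 67.8
```

apply_moves --series '[{"jaw": 1, "dx": 0, "dy": -8.5, "dz": 7.5, "turn": 0}, {"jaw": 1, "dx": 0, "dy": -16.5, "dz": 16, "turn": 0}, {"jaw": 1, "dx": 0, "dy": -24, "dz": 24.5, "turn": 0}, {"jaw": 1, "dx": 0, "dy": -31, "dz": 33.5, "turn": 0}, {"jaw": 1, "dx": 0, "dy": -37, "dz": 43, "turn": 0}]'

```text
time: 14.48
tool_pos: [0.5122, 0.068, 0.2378]
tool_rot: [0.0, 0.686, 0.728, -0.001]
contact_force: [-6.1, -1.3, 5.1]
gripper_width: 0.113
grasp_force: 71.0
```

apply_moves --series '[{"jaw": 1, "dx": 0, "dy": -5.5, "dz": 10, "turn": 0}, {"jaw": 1, "dx": 0, "dy": -10.5, "dz": 20, "turn": 0}, {"jaw": 1, "dx": 0, "dy": -15, "dz": 30.5, "turn": 0}, {"jaw": 1, "dx": 0, "dy": -18.5, "dz": 39.5, "turn": 0}, {"jaw": 1, "dx": 0, "dy": -21.5, "dz": 48.5, "turn": 0}]'

```text
time: 14.9
tool_pos: [0.4893, 0.0666, 0.1876]
tool_rot: [-0.002, 0.686, 0.728, -0.003]
contact_force: [-9.4, -2.9, 4.2]
gripper_width: 0.109
grasp_force: 73.3
```

apply_moves --series '[{"jaw": 1, "dx": 0, "dy": -2, "dz": 7.5, "turn": 0}, {"jaw": 1, "dx": 0, "dy": -3.5, "dz": 15, "turn": 0}, {"jaw": 1, "dx": 0, "dy": -4.5, "dz": 22, "turn": 0}, {"jaw": 1, "dx": 0, "dy": -5.5, "dz": 28, "turn": 0}, {"jaw": 1, "dx": 0, "dy": -6, "dz": 33.5, "turn": 0}]'

```text
time: 15.32
tool_pos: [0.4821, 0.0662, 0.1528]
tool_rot: [-0.003, 0.686, 0.728, -0.004]
contact_force: [-9.1, -3.3, 2.6]
gripper_width: 0.109
grasp_force: 75.5
```

apply_moves --series '[{"jaw": 1, "dx": 0, "dy": 0, "dz": 2, "turn": 0}, {"jaw": 1, "dx": 0, "dy": 0, "dz": 4, "turn": 0}, {"jaw": 1, "dx": 0, "dy": 0, "dz": 6, "turn": 0}, {"jaw": 1, "dx": 0, "dy": 0, "dz": 7, "turn": 0}, {"jaw": 1, "dx": 0, "dy": 0, "dz": 7, "turn": 0}]'

```text
time: 15.73
tool_pos: [0.4815, 0.0661, 0.1453]
tool_rot: [-0.004, 0.686, 0.728, -0.005]
contact_force: [-10.9, -3.4, 1.2]
gripper_width: 0.107
grasp_force: 75.5
```

apply_moves --series '[{"jaw": 1, "dx": 0, "dy": 0.5, "dz": 1, "turn": 0}, {"jaw": 1, "dx": 0, "dy": 1, "dz": 2, "turn": 0}, {"jaw": 1, "dx": 0, "dy": 1, "dz": 2, "turn": 0}]'

```text
time: 15.98
tool_pos: [0.4813, 0.0661, 0.1428]
tool_rot: [-0.005, 0.686, 0.728, -0.006]
contact_force: [-14.2, -3.2, 1.7]
gripper_width: 0.113
grasp_force: 75.7
```

apply_moves --series '[{"jaw": 1, "dx": 0, "dy": 0.5, "dz": 1, "turn": 0}, {"jaw": 1, "dx": 0, "dy": 1, "dz": 2, "turn": 0}, {"jaw": 1, "dx": 0, "dy": 1, "dz": 2, "turn": 0}]'

```text
time: 16.23
tool_pos: [0.4812, 0.0661, 0.1402]
tool_rot: [-0.006, 0.686, 0.728, -0.007]
contact_force: [-16.9, -3.2, 1.6]
gripper_width: 0.111
grasp_force: 75.7
```

Run:
```python
from h import *
a=grab_frame('scene'); c=cv2.cvtColor(a['pixels'],cv2.COLOR_RGB2BGR)[160:280,220:370]
cv2.imwrite('pics/shut.png',cv2.resize(c,None,fx=5,fy=5,interpolation=cv2.INTER_CUBIC))
```

```text
(no output)
```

View pics/shut.png

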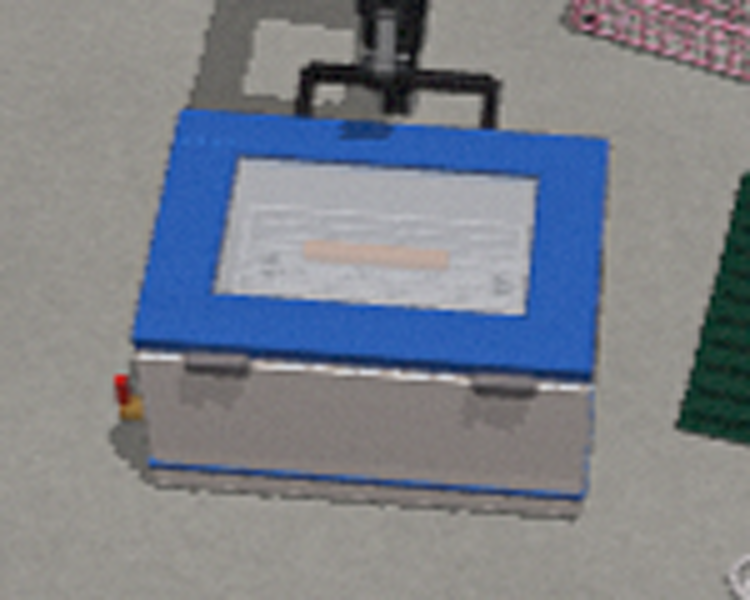

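The scene crop shows the lid nearly flat with the basket's bar visible through the window, and the fingers on the handle at crop (390,80). There is no upward contact force yet, so I'll keep lowering gently.

apply_moves --series '[{"jaw": 1, "dx": 0, "dy": -1, "dz": 0.5, "turn": 0}, {"jaw": 1, "dx": 0, "dy": -2, "dz": 1, "turn": 0}, {"jaw": 1, "dx": 0, "dy": -3, "dz": 2, "turn": 0}]'

```text
time: 16.53
tool_pos: [0.4811, 0.0661, 0.1399]
tool_rot: [-0.003, 0.686, 0.728, -0.004]
contact_force: [-7.9, -2.7, 2.5]
gripper_width: 0.111
grasp_force: 75.5
```

apply_moves --series '[{"jaw": 1, "dx": 0, "dy": 0, "dz": 1, "turn": 0}, {"jaw": 1, "dx": 0, "dy": 0, "dz": 2, "turn": 0}, {"jaw": 1, "dx": 0, "dy": 0, "dz": 2, "turn": 0}]'

```text
time: 16.78
tool_pos: [0.4811, 0.0661, 0.1383]
tool_rot: [-0.003, 0.686, 0.728, -0.004]
contact_force: [-11.3, -3.5, 3.5]
gripper_width: 0.109
grasp_force: 76.0
```

apply_moves --series '[{"jaw": 1, "dx": 0, "dy": -0.5, "dz": 1, "turn": 0}, {"jaw": 1, "dx": 0, "dy": -1, "dz": 2, "turn": 0}, {"jaw": 1, "dx": 0, "dy": -1, "dz": 2, "turn": 0}]'

```text
time: 17.03
tool_pos: [0.4811, 0.0661, 0.1382]
tool_rot: [-0.002, 0.686, 0.728, -0.003]
contact_force: [-13.8, -2.6, 10.9]
gripper_width: 0.112
grasp_force: 76.5
```

apply_moves --series '[{"jaw": 1, "dx": 0, "dy": -0.5, "dz": 1, "turn": 0}, {"jaw": 1, "dx": 0, "dy": -1, "dz": 2, "turn": 0}, {"jaw": 1, "dx": 0, "dy": -1, "dz": 2, "turn": 0}]'

```text
time: 17.28
tool_pos: [0.4811, 0.0661, 0.1382]
tool_rot: [-0.001, 0.686, 0.728, -0.003]
contact_force: [-15.4, -3.0, 16.8]
gripper_width: 0.111
grasp_force: 77.2
```

The lid is seated: z stays at 0.1382 while the force climbs. Next I'll relax, open partly and retreat.

apply_moves --series '[{"jaw": 1, "dx": 0, "dy": -1, "dz": -3, "turn": 0}, {"jaw": 0.8, "dx": 0, "dy": -1, "dz": -3, "turn": 0}, {"jaw": 0.7, "dx": 0, "dy": -1, "dz": -3, "turn": 0}, {"jaw": 0.7, "dx": 0, "dy": -1, "dz": -3, "turn": 0}, {"jaw": 0.7, "dx": 0, "dy": -1, "dz": -3, "turn": 0}]'

```text
time: 17.7
tool_pos: [0.4815, 0.0667, 0.1387]
tool_rot: [-0.0, 0.686, 0.728, -0.0]
contact_force: [-0.8, -0.6, 0.0]
gripper_width: 0.305
grasp_force: 0.0
```

apply_moves --series '[{"jaw": 0.7, "dx": 0, "dy": 0, "dz": -5, "turn": 0}, {"jaw": 0.7, "dx": 0, "dy": 0, "dz": -15, "turn": 0}, {"jaw": 0.7, "dx": 0, "dy": 0, "dz": -35, "turn": 0}, {"jaw": 0.7, "dx": 0, "dy": 0, "dz": -70, "turn": 0}, {"jaw": 0.7, "dx": 0, "dy": 0, "dz": -105, "turn": 0}]'

```text
time: 18.12
tool_pos: [0.4808, 0.0667, 0.2448]
tool_rot: [-0.001, 0.686, 0.728, -0.001]
contact_force: [1.5, -1.2, 1.6]
gripper_width: 0.3
grasp_force: 0.0
```

apply_moves --series '[{"jaw": 0.7, "dx": 0, "dy": -10, "dz": -20, "turn": 0}, {"jaw": 0.7, "dx": 0, "dy": -20, "dz": -40, "turn": 0}, {"jaw": 0.7, "dx": 0, "dy": -20, "dz": -40, "turn": 0}, {"jaw": 0.7, "dx": 0, "dy": -20, "dz": -40, "turn": 0}, {"jaw": 0.7, "dx": 0, "dy": -20, "dz": -40, "turn": 0}]'

```text
time: 18.53
tool_pos: [0.4615, 0.0655, 0.2836]
tool_rot: [-0.0, 0.686, 0.728, -0.0]
contact_force: [0.5, 0.2, -0.1]
gripper_width: 0.299
grasp_force: 0.0
```

Run:
```python
from h import *
w=grab_frame('wrist'); a=grab_frame('scene'); s=state(); print(s['time'],s['tool_pos'],s['contact_force'])
q=[.602,.0725,.06]; c,sn=np.cos(q[2]),np.sin(q[2])
for th in (0,.03,.06):
    x=.072-.19*np.cos(th)+.008*np.sin(th); z=.13+.19*np.sin(th)+.008*np.cos(th)
    print(th,[np.round(proj(p,[q[0]+x*c-y*sn,q[1]+x*sn+y*c,z])).tolist() for p in (a,w) for y in (-.045,.045)])
f=lambda p,l,t,r,b:cv2.resize(cv2.cvtColor(p['pixels'],cv2.COLOR_RGB2BGR)[t:b,l:r],(500,300))
cv2.imwrite('pics/end.png',np.vstack([f(a,240,160,340,220),f(w,0,0,640,400)]))
```

```text
18.6333 [0.46116406 0.06546334 0.28238722] [-0.64900699  0.65202808  0.74554589]
0 [[284.0, 175.0], [316.0, 177.0], [345.0, 243.0], [347.0, 135.0]]
0.03 [[284.0, 174.0], [316.0, 176.0], [346.0, 246.0], [348.0, 136.0]]
0.06 [[284.0, 173.0], [316.0, 175.0], [347.0, 249.0], [350.0, 137.0]]
```

View pics/end.png

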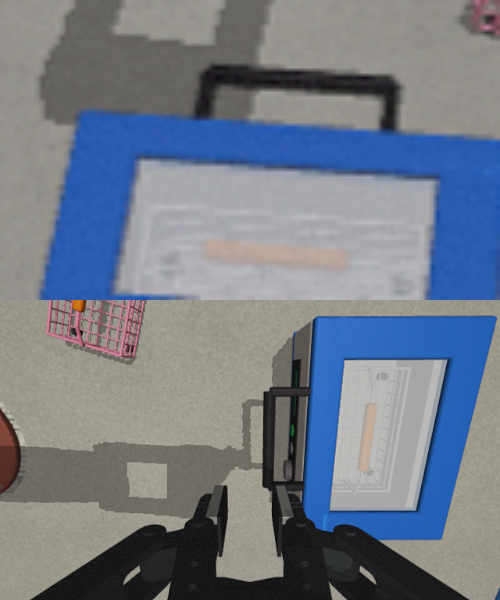

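The lid lies flat, with the basket in place under the window. The handle is at scene (282,175) to (318,177), as predicted for angle 0, and the gripper is clear.

```bash
python3 -c "
from h import *
print(ticket.job_done())"
```

```text
the job is handed in; nothing more can be done
None
```

The basket is back in the tank on its feet and the lid was lowered shut by its handle without falling; nothing else was touched, and the job was handed in at about 18.6 s, with no verdict returned.

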